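Clear gnawed chew sticks through the pedal hatch

ROBOT

A 6-joint arm with a two-finger parallel gripper is mounted at the origin on the work surface. World frame = base frame: x ahead of the robot, y to its left, z up, the work surface at z = 0. Lengths are in m, angles in degrees, forces in N, time in s.
With the tool pointing down it reaches from about 0.35 to 0.875 m from the base axis. Payload 4.2 kg.
Tool frame: the origin (TCP) lies on the mounting face of the last link; the fingertips stand 173 mm ahead of it and the grasp point (between the pads) lies 155 mm ahead of it (manip.grip_point_offset is the distance from the TCP to the grasp point, in m); z points along the fingers, y is the line along which they close (so a half turn about z gives the same grasp; the last joint's range is limited). The gripper opens to 85 mm and grips with 20 to 120 N. Pads are 22 mm wide; open, the fingers measure 114 mm over their backs; the gripper's body (76 mm by 85 mm) begins 54 mm behind the grasp point. The pads swing forward as they close: fully open they stand 13 mm farther back than shut.
Start: joints at [-59.324, 22.042, 0.453, 0, -68.411, -14.817], TCP at [0.171, -0.601, 0.405] pointing down, gripper open.
Joint ranges: [-179.83, 179.83], [-69.29, 118.12], [-61.27, 80.66], [-181.25, 117.63], [-171.15, -9.14], [-177.46, 177.46]. Speed limits (degrees/s): [159.86, 159.86, 180, 180, 180, 180].

INTERFACE

Orientations are given as [roll, pitch, yaw] about the fixed x, y, z axes, in that order (R = Rz(yaw) Ry(pitch) Rx(roll)).
In Python, from rig import manip gives the robot as it stands. Calls block until the motion is done:
- manip.movep(position, orientation): joint-space move of the TCP to a pose.
- manip.move_linear(position, orientation=None, velocity=0.15, until_force=None): straight line of the TCP; orientation=None keeps the orientation; velocity is the mean speed in m/s. With until_force (N) it stops when the force on the tool has changed by that much, and returns True; else False.
- manip.move_joints(angles): joint-space move.
- manip.gripper_to(opening, squeeze=None): finger opening in m; squeeze is the grip in N (None keeps the last); returns when the fingers have stopped.
- manip.sleep(seconds).
- manip.solve_ik(position, orientation): joint angles nearest the present ones, or None.
- manip.get_obs(): the state.
- manip.snapshot(name): name is "scene" or "top" or "wrist"; returns (picture, depth): 420x560x3 uint8, blue, green, red; 420x560 float32, m along the optical axis (not along the pixel's ray), 0 where there is no reading.
- manip.camera_params(name): a dict with "fx", "fy", "cx", "cy" (pixels), "dist" ([k1, k2, p1, p2, k3] as OpenCV has them; the pictures are not rectified), "position" and "orientation" of the camera in the world; the wrist camera has in their place "hand_eye" (4x4, takes a point from camera to tool coordinates, whose origin is the TCP and whose axes are the flange's). Camera axes: x right, y down, z forward; pixel columns grow to the right and rows downward; lengths in m; the calibration is good to about 2 mm. A picture is of the moment at which its call begins: read the wrist's pose just before it. camera_params takes no time and is no camera call.
A pose or a line that the arm cannot do raises manip.PlanningError and nothing moves.
- manip.job_done(): hands the job in; it is judged then, once.
The state is a dict: "t": time; "joints": joint angles; "qd": joint speeds; "joint_efforts": joint torques, N m; "eef_pos": TCP position; "tcp_rot": TCP orientation; "force": force on the tool from outside, world axes, zero at the start; "ft_torque": the same for the moment, N m; "opening": finger opening in m; "gripper_force": force on a finger pad.
Only numpy, scipy, OpenCV 4.12 (cv2) and the standard library are available. Lean on these libraries where they do the work, as an engineer would, in place of code of your own. Each camera call takes 0.05 s, during which the arm holds its last target. There are 200 camera calls.

TASK

Take the scraper block from its cork mat and wipe the three gnawed chew sticks along the white board onto the closed green flap, without touching the sticks with the fingers, then stand the scraper back on its mat. Then press the spring pedal down to its stop with the gripper itself and hold it there so that the flap drops and all three sticks fall into the bin, and let the pedal come back up. Leave the pellet scoop and the nail clipper where they are.

Things in the scene. Friction and masses are not known exactly. Their poses are not given: they have to be found in the camera images.
- station: Fixed clearing station, 172 mm wide (x), 384 mm long (y) without pedal. Origin: on the shelf under the middle of the flap's hinge line; z up; +y is the wiping direction: board, flap, end wall, pedal. The white board's level top is at z = 140 mm, y = -250 to 0 mm, with an open end at -250. Wooden rails rise 22 mm above board and flap, inner faces at x = +-80 mm
- flap_mid (a point): Middle of the green flap's top, flush with the board when closed (station z = 140 mm, y = 62 mm); the flap spans station y = 2 to 122 mm. Moves with the flap. Behind it the end wall, y = 126 to 134 mm, rises to z = 172 mm. Below it is the bin: x +-80 mm, y 0 to 126 mm, floor at z = 5 mm, clear side walls
- flap (a joint): Angle of the green flap, 154 x 120 mm, hinged at its edge towards the board: 0 is closed and level, 1.2 rad hangs open into the bin. It is linked to the pedal (2.4 times its angle) and closes with it
- pedal (a joint): Angle of the steel spring pedal, a plate 70 x 115 mm that sticks out in the station's +y from the end wall. Hinge axis along the station's x at y = 142, z = 85 mm. At 0 (up) the plate rises outwards by 0.25 rad, at 0.5 rad (stop) it falls outwards by 0.25 rad. Takes about 6 N at the pad to start and 16 N at the stop; springs back when released
- pedal_pad (a point): Point on the pedal's top surface, 95 mm out from its hinge, in the middle of its black rubber pad: press here. Moves with the pedal, about 47 mm downwards in all
- scraper: Scraper block, 200 g: base 140 (its x) x 36 (its y) x 30 mm high, black rubber below and blue above, and on top of it a pale wooden grip ridge 100 (x) x 24 (y) mm, from 30 to 72 mm above the underside. Origin: centre of the underside, z up. Grasp the ridge from above, fingers closing along its y
- mat: Fixed cork mat 170 (its x) x 80 (its y) x 4 mm on the shelf, where the scraper stands. Origin: centre of the underside; its top is 4 mm higher
- chew0: Dark brown chew stick, 64 (its x) x 20 x 14 mm high, 30 g, loose on the white board. Origin: centre of the side it lies on at the start
- chew1: Dark brown chew stick, 64 (its x) x 20 x 14 mm high, 30 g, loose on the white board. Origin: centre of the side it lies on at the start
- chew2: Dark brown chew stick, 64 (its x) x 20 x 14 mm high, 30 g, loose on the white board. Origin: centre of the side it lies on at the start
- scoop: Aluminium pellet scoop, 183 mm long, 34 mm high (leave alone). Origin: under the middle of its pan
- clipper: Blue plastic nail clipper, 118 mm long, 10 mm high (leave alone). Origin: its middle, underside

How it is judged (in metres and radians):
On the way, in this order (a step that is already met when the one before it is completed fails the run):
1. all three chew sticks have been wiped onto the closed flap: every stick's centre at least 5 mm past the hinge line, flap still closed (under 0.15 rad) (y of chew0 in the frame of station between 0.005 and 0.125 m and z of each of chew0, chew1, chew2 in the frame of station above 0.125 m and x of chew0 in the frame of station between -0.08 and 0.08 m and y of chew1 in the frame of station between 0.005 and 0.125 m and x of chew1 in the frame of station between -0.08 and 0.08 m and y of chew2 in the frame of station between 0.005 and 0.125 m and x of chew2 in the frame of station between -0.08 and 0.08 m and value of joint flap below 0.15 rad), for 0.2 s.
2. the scraper stands upright on its cork mat again (centre within 40 mm of the mat's centre), let go (horizontal distance between scraper and mat below 0.04 m and angle between scraper's own z axis and vertical below 0.1 rad and height (world z) of scraper below 0.012 m and linear speed of scraper below 0.03 m/s and contact force between the fingers and scraper below 0.1 N), for 0.2 s.
3. the gripper itself holds the pedal down at its stop (pedal angle above 0.46 of 0.5 rad) for half a second (value of joint pedal above 0.46 rad and contact force between the fingers and pedal above 1 N), for 0.5 s.
At the end, for the whole second after the job is handed in: All three chew sticks lie at rest in the bin under the flap (more than 50 mm below the level of the board), the pedal is back up (under 0.04 rad) and the flap closed (under 0.1 rad), and the scraper stands upright and released on the cork mat, its centre within 40 mm of the mat's centre (all of step 2 and y of chew0 in the frame of station between -0.002 and 0.126 m and z of each of chew0, chew1, chew2 in the frame of station below 0.09 m and x of chew0 in the frame of station between -0.08 and 0.08 m and linear speed of each of chew0, chew1, chew2 below 0.03 m/s and y of chew1 in the frame of station between -0.002 and 0.126 m and x of chew1 in the frame of station between -0.08 and 0.08 m and y of chew2 in the frame of station between -0.002 and 0.126 m and x of chew2 in the frame of station between -0.08 and 0.08 m and value of joint pedal below 0.04 rad and value of joint flap below 0.1 rad); the robot touches nothing.
It fails at once if the fingers touch a chew stick (over 0.5 N): only the scraper may move them (contact force between the fingers and chew0 above 0.5 N or contact force between the fingers and chew1 above 0.5 N or contact force between the fingers and chew2 above 0.5 N).
It fails at once if the scoop or the nail clipper is moved by more than 25 mm (distance of any of scoop, clipper from where it was at the start of the episode above 0.025 m).
It also fails if it takes over 72 s, if anything falls off the work surface, if the arm or the gripper's body presses on something with over 40 N, if the wrist force passes 120 N, or if a joint passes its speed limit or range.

## Working session

There is one attempt and no reset: what is moved stays moved. The work goes in short steps, each a Python script; the robot and the scene stay as the last script left them, time stands still between calls to the robot, and variables do not carry over. Pictures are saved under pics/ and viewed, at most 10 in all, crops included, and the job is handed in when it is done.

```bash
ls; mkdir -p pics
python3 - <<'E'
from rig import manip
import cv2,numpy as np
o=manip.get_obs(); print(o['t'],o['eef_pos'],o['tcp_rot'],manip.grip_point_offset)
for n in ("scene","top"):
    p,d=manip.snapshot(n); cv2.imwrite(f"pics/{n}.png",p); np.savez(f"pics/{n}.npz",p=p,d=d)
    print(n,manip.camera_params(n))
E
```

```text
pics
0.0 [ 0.17078674 -0.60099055  0.40362436] [ 1.79874580e+02 -5.76212528e-03 -1.64149476e+02] 0.1547
scene {'fx': 514.8663276614814, 'fy': 514.8663276614814, 'cx': 280.28319887183727, 'cy': 208.29131343273392, 'dist': array([0.01889702, 0.        , 0.        , 0.        , 0.        ]), 'position': array([1.253523  , 0.67063562, 0.91437038]), 'orientation': array([-128.7643051 ,    0.66358068,  132.93905013])}
top {'fx': 456.92081352049036, 'fy': 456.92081352049036, 'cx': 283.6300558781108, 'cy': 212.28401090705728, 'dist': array([0.01582355, 0.        , 0.        , 0.        , 0.        ]), 'position': array([ 0.32644351, -0.01698949,  1.03869475]), 'orientation': array([-167.60228998,    0.23832237,  -97.74298823])}
```

View pics/top.png

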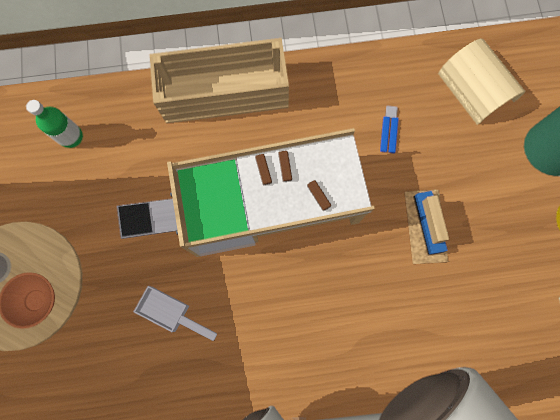

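View pics/scene.png

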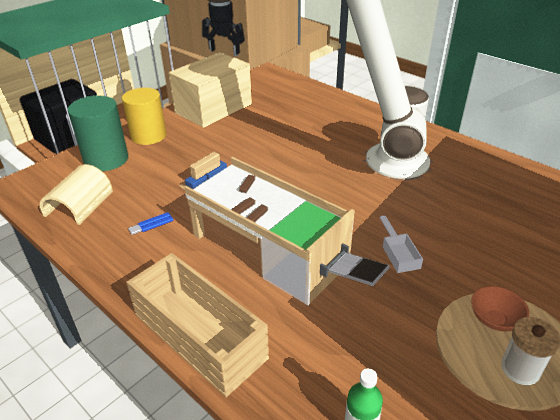

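The top view shows the station, with the flap at about (210,200), the board at (305,180), the pedal pad at (136,219) and the sticks at (264,169), (286,166) and (319,195). The scraper is on its mat at (430,225), the clipper at (390,130) and the scoop at (175,312). The scene view shows the same layout.

```bash
cat > h.py <<'E'
import numpy as np, cv2
from scipy.spatial.transform import Rotation as R
def cam(c):
    return np.array([[c['fx'],0,c['cx']],[0,c['fy'],c['cy']],[0,0,1]]), c['dist'], R.from_euler('xyz',c['orientation'],degrees=True).as_matrix(), np.array(c['position'])
def rays(c,px):
    K,D,Rm,t=cam(c); u=cv2.undistortPoints(np.float64(px).reshape(-1,1,2),K,D)[:,0]
    return np.c_[u,np.ones(len(u))]@Rm.T,t
def plane(c,px,z):
    r,t=rays(c,px); return t+r*((z-t[2])/r[:,2])[:,None]
def cloud(c,d):
    h,w=d.shape; g=np.stack(np.meshgrid(np.arange(w),np.arange(h)),-1).reshape(-1,2)
    r,t=rays(c,g); return (t+r*d.reshape(-1,1)).reshape(h,w,3)
def rect(xy):
    (cx,cy),(w,h),a=cv2.minAreaRect(np.float32(xy)*1000)
    if w<h: w,h,a=h,w,a+90
    return np.array([cx,cy])/1000,w,h,(a+90)%180-90   # angle of long side
E
cat > m.py <<'E'
from rig import manip
from h import *
ST={}
for n in ("top","scene"):
    f=np.load(f"pics/{n}.npz"); p,d=f['p'],f['d']; c=manip.camera_params(n); P=cloud(c,d); P[d==0]=9
    hsv=cv2.cvtColor(p,cv2.COLOR_BGR2HSV)
    if n=="top": roi=np.zeros(d.shape,bool); roi[120:260,165:380]=1; rs=np.zeros(d.shape,bool); rs[180:270,400:470]=1
    else: roi=np.zeros(d.shape,bool); roi[150:300,180:360]=1; rs=np.zeros(d.shape,bool); rs[145:195,175:235]=1
    def rep(name,mask,z):
        cc,l,s,_=cv2.connectedComponentsWithStats(mask.astype(np.uint8))
        for i in range(1,cc):
            if s[i,4]<50: continue
            ys,xs=np.where(l==i); q=plane(c,np.c_[xs,ys],z) if z is not None else P[ys,xs]
            print(n,name,s[i,4],'z med',P[ys,xs,2].round(4).mean().round(4),'rect',rect(q[:,:2]))
    Z=P[...,2]; H,S,V=[hsv[...,i].astype(int) for i in range(3)]
    m=roi&(Z>.153)&(Z<.18); q=P[m]; print(n,'rails',m.sum(),rect(q[:,:2]))
    rep('green',roi&(abs(H-65)<15)&(S>120)&(Z>.12),.14)
    rep('white',roi&(S<40)&(V>170)&(Z>.12),.14)
    rep('stick',roi&(V<130)&(Z>.13)&(Z<.165)&(H<25)&(S>80),.154)
    rep('ridge',rs&(Z>.069)&(Z<.085),.076)
    rep('base',rs&(Z>.027)&(Z<.042),.034)
    rep('blue',rs&(abs(H-108)<12)&(S>120),None)
    if n=="top":
        r=np.zeros(d.shape,bool); r[195:245,112:185]=1
        rep('pad',r&(V<60),None)
        rep('pedal',r&(S<70)&(Z>.03)&(Z<.14),None)
        r=rs&(Z<.012)
        print('mat candidate HSV',hsv[255,430],hsv[200,412],'table',hsv[280,440])
E
python3 m.py
```

```text
top rails 2792 (array([ 0.57547455, -0.01868242]), 383.781982421875, 173.80307006835938, -86.375173330307)
top green 4259 z med 0.1821 rect (array([0.56888202, 0.10069766]), 150.6763153076172, 119.6235122680664, 3.694794178009033)
top white 7788 z med 0.1814 rect (array([ 0.58151111, -0.08465804]), 251.03421020507812, 155.0102996826172, -86.43511962890625)
top stick 759 z med 0.1512 rect (array([ 0.57761407, -0.02003003]), 376.5462646484375, 164.05374145507812, -87.01966667175293)
top stick 259 z med 0.1544 rect (array([ 0.61541852, -0.05542163]), 63.35438537597656, 17.61948013305664, 1.1479932069778442)
top stick 257 z med 0.1545 rect (array([ 0.61425653, -0.01096531]), 63.25242614746094, 17.50687026977539, 7.929420471191406)
top stick 287 z med 0.1543 rect (array([ 0.54560071, -0.11368875]), 63.048309326171875, 19.091707229614258, 23.342388153076172)
top stick 152 z med 0.1531 rect (array([ 0.48876688, -0.01796649]), 258.6575622558594, 2.7349965572357178, -86.30246138572693)
top ridge 539 z med 0.0757 rect (array([ 0.47987289, -0.36462494]), 99.90347290039062, 26.04344367980957, 2.
[... 1265 characters left out ...]
, 71.33941650390625, 21.399375915527344, 23.62830352783203)
scene stick 148 z med 0.1542 rect (array([ 0.61449866, -0.05395769]), 59.85323715209961, 25.966047286987305, 0.955459475517273)
scene stick 150 z med 0.1547 rect (array([ 0.61304248, -0.00926558]), 59.344486236572266, 23.773849487304688, 8.907275199890137)
scene ridge 218 z med 0.0762 rect (array([ 0.48219662, -0.36406049]), 107.24363708496094, 34.537235260009766, 3.082183837890625)
scene base 271 z med 0.0348 rect (array([ 0.48221219, -0.36304687]), 146.21229553222656, 47.64146423339844, 1.8505877256393433)
scene blue 265 z med 0.0325 rect (array([ 0.48112592, -0.38570731]), 143.0818328857422, 79.01508331298828, 1.9712355136871338)
```

```bash
cat > a.py <<'E'
from rig import manip
from h import *
yw=np.deg2rad(3.6); O=np.array([.5717,.0392])
def W(x,y): return O+np.array([np.cos(yw)*x-np.sin(yw)*y,np.sin(yw)*x+np.cos(yw)*y])
S=np.array([.4802,-.3646])
E
python3 - <<'E'
from a import *
for base in (0,180):
    for n,p,z,y in [('grasp',S,.214,2.45),('up',S,.42,2.45),('w0',W(0,-.215),.35,3.6),('w0u',W(0,-.215),.42,3.6),('w1',W(0,.02),.35,3.6),('ped',W(0,.234),.23,3.6),('pedu',W(0,.234),.40,3.6)]:
        q=manip.solve_ik([*p,z],[180,0,y-base]); print(base,n,None if q is None else np.round(q,0))
# stick and pad positions in station frame
c=manip.camera_params('top'); print('pad', plane(c,[[136,219]],.108), 'exp',W(0,.234))
y=2.45-180
manip.gripper_to(.07,60)
manip.movep([*S,.32],[180,0,y])
manip.move_linear([*S,.214],velocity=.1,until_force=8)
o=manip.get_obs(); print(o['t'],o['eef_pos'],o['force'])
manip.gripper_to(.0,60)
o=manip.get_obs(); print(o['t'],o['opening'],o['gripper_force'])
manip.move_linear([*S,.42],velocity=.15)
o=manip.get_obs(); print(o['t'],o['opening'],o['gripper_force'],o['force'])
p,d=manip.snapshot("top"); cv2.imwrite("pics/top2.png",p); np.savez("pics/top2.npz",p=p,d=d)
p,d=manip.snapshot("scene"); cv2.imwrite("pics/scene2.png",p)
E
```

```text
0 grasp [-22.  31. -16.   0. -43. 114.]
0 up [-22.  19.  -1.   0. -69. 114.]
0 w0 [ -2.  23.  -6.   0. -61.  95.]
0 w0u [ -2.  20.  -0.   0. -70.  95.]
0 w1 [ 22.  20. -12.   0. -59.  72.]
0 ped [ 41.  31. -12.   0. -47.  53.]
0 pedu [ 41.  22.  -1.   0. -68.  53.]
180 grasp [-22.  31. -16.  -0. -43. -66.]
180 up [-22.  19.  -1.   0. -69. -66.]
180 w0 [ -2.  23.  -6.  -0. -61. -85.]
180 w0u [ -2.  20.  -0.  -0. -70. -85.]
180 w1 [  22.   20.  -12.   -0.  -59. -108.]
180 ped [  41.   31.  -12.   -0.  -47. -127.]
180 pedu [  41.   22.   -1.   -0.  -68. -127.]
pad [[0.5571436  0.26518732 0.108     ]] exp [0.55700702 0.27273825]
3.0917 [ 0.48047602 -0.36473671  0.21471683] [-0.32563112  0.0552068  -0.26401932]
3.575 0.023159215409445173 60.247600078582764
5.1 0.023089278472795426 59.907885789871216 [ 0.315456   -0.00928309 -1.69414199]
```

View pics/scene2.png

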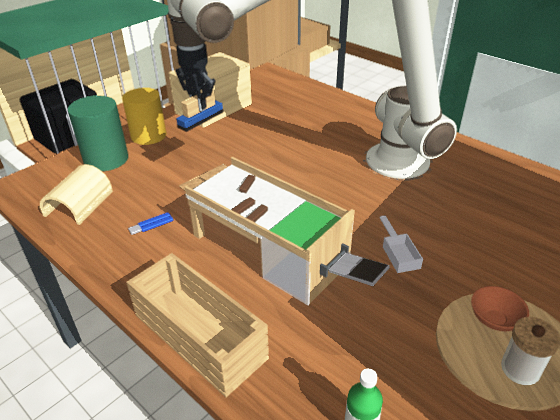

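The scraper is held upright by the ridge at about (200,110), clear of everything. Next I wipe.

Run:
```python
from a import *
y=3.6-180
manip.movep([*W(0,-.215),.42],[180,0,y])
manip.move_linear([*W(0,-.215),.36],velocity=.1)
hit=manip.move_linear([*W(0,-.215),.343],velocity=.02,until_force=5)
o=manip.get_obs(); print(hit,o['t'],o['eef_pos'],o['force'],o['opening'])
z=o['eef_pos'][2]+.0015
manip.move_linear([*W(0,-.215),z],velocity=.03)
manip.move_linear([*W(0,.018),z],velocity=.06)
o=manip.get_obs(); print(o['t'],o['eef_pos'],o['force'],o['opening'])
manip.move_linear([*W(0,.008),z],velocity=.05)
manip.move_linear([*W(0,.0),.43],velocity=.12)
manip.movep([*W(0,-.30),.43],[180,0,y])
print(manip.get_obs()['t'])
for n in("top","scene"):
    p,d=manip.snapshot(n); cv2.imwrite(f"pics/{n}3.png",p); np.savez(f"pics/{n}3.npz",p=p,d=d)
```

```text
True 7.3833 [ 0.58520264 -0.17530627  0.35020911] [0.40898612 1.30838631 4.33765201] 0.0231977612728739
11.6667 [0.57056224 0.0570838  0.35171148] [ 0.58445881 -0.45405738 -2.07416171] 0.022976755296493994
13.975
```

View pics/top3.png

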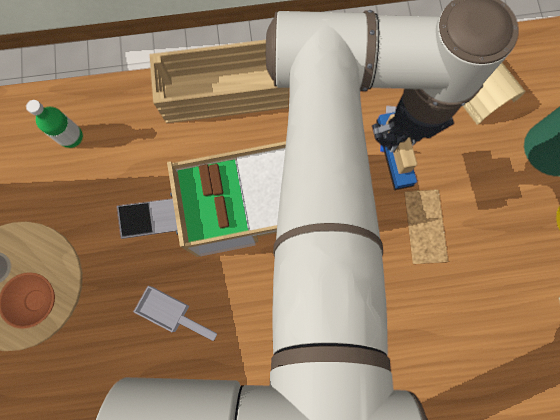

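All three sticks lie on the green flap at (206,180), (216,179) and (221,211). The mat is now clear, with corners at (405,192), (441,189), (447,262) and (412,264). I'll measure the mat and put the scraper back.

Run:
```python
from a import *
c=manip.camera_params('top'); M=plane(c,[[405,192],[441,189],[447,262],[412,264]],.004)[:,:2]
ctr,w,h,a=rect(M); print('mat',ctr,w,h,a)
assert abs(w-170)<10 and abs(h-80)<10 and np.linalg.norm(ctr-S)<.04
y=a-180
manip.movep([*ctr,.30],[180,0,y])
manip.move_linear([*ctr,.222],velocity=.1)
hit=manip.move_linear([*ctr,.211],velocity=.02,until_force=5)
o=manip.get_obs(); print(hit,o['t'],o['eef_pos'],o['force'])
manip.gripper_to(.07)
manip.move_linear([*ctr,.40],velocity=.15)
manip.gripper_to(0)
manip.movep([*W(0,.234),.40],[180,0,3.6-180])
print(manip.get_obs()['t'])
p,d=manip.snapshot("scene"); cv2.imwrite("pics/scene4.png",p)
p,d=manip.snapshot("top"); P=cloud(c,d); np.savez("pics/top4.npz",p=p,d=d)
m=np.zeros(d.shape,bool); m[175:275,395:460]=1; m&=(P[...,2]>.069)&(P[...,2]<.085); print('ridge',m.sum(),P[m][:,2].mean(),rect(P[m][:,:2]))
```

```text
mat [ 0.47622076 -0.36474664] 172.154541015625 84.42929077148438 -5.651336669921875
True 16.2833 [ 0.47638577 -0.36486498  0.21422409] [-0.48427558 -0.2876001   3.25563172]
21.15
ridge 536 0.07589176616491267 (array([ 0.47573535, -0.36280255]), 98.87399291992188, 24.99825096130371, -5.52685546875)
```

View pics/scene4.png

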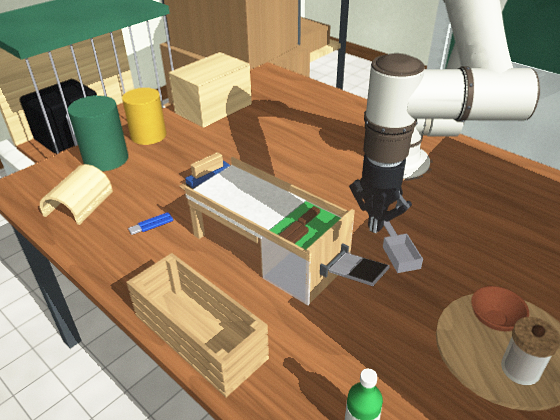

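The scraper stands upright on the mat at (205,170), the sticks are on the flap, and the closed gripper is above the pedal. Now I press it.

Run:
```python
from a import *
p=W(0,.232)
manip.move_linear([*p,.300],velocity=.12)
h=manip.move_linear([*p,.262],velocity=.04,until_force=3)
o=manip.get_obs(); print(h,o['t'],o['eef_pos'],o['force'])
h=manip.move_linear([*p,.225],velocity=.03,until_force=30)
o=manip.get_obs(); print(h,o['t'],o['eef_pos'],o['force'])
manip.sleep(1.5)
o=manip.get_obs(); print(o['t'],o['eef_pos'],o['force'])
for n in("top","scene"):
    q,d=manip.snapshot(n); cv2.imwrite(f"pics/{n}5.png",q)
```

```text
True 22.7917 [0.55724614 0.27094402 0.28174304] [-0.72081824 -0.55702615  4.09556111]
True 24.3083 [0.55740868 0.27124402 0.23795566] [-7.85181729  0.65721573 19.43025447]
25.8083 [0.55720252 0.27139919 0.23927901] [-7.56993558  0.77789754 17.33628025]
```

View pics/scene5.png

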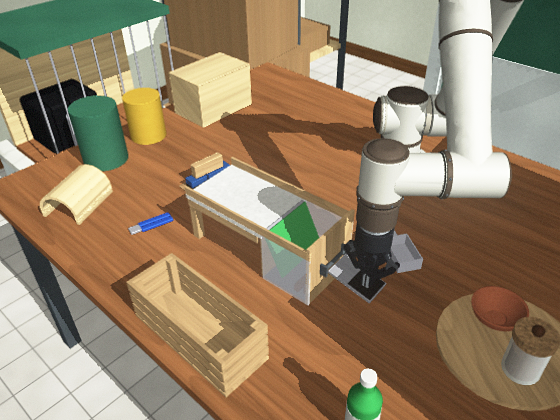

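The flap is hanging open and the gripper is holding the pedal. Travel is 42 mm, which is borderline, so I'll press a little further to the stop.

Run:
```python
from a import *
p=W(0,.232)
c=manip.camera_params('top'); print('scoop ~',plane(c,[[160,308]],.03))
for z in (.237,.235,.233,.231):
    h=manip.move_linear([*p,z],velocity=.02,until_force=25)
    manip.sleep(.3); o=manip.get_obs(); print(z,h,o['t'],o['eef_pos'],o['force'],o['opening'])
    if h or o['force'][2]>35: break
manip.sleep(.8); o=manip.get_obs(); print(o['force'],o['eef_pos'])
for n in("top","scene"):
    q,d=manip.snapshot(n); cv2.imwrite(f"pics/{n}6.png",q)
```

```text
scoop ~ [[0.37323988 0.25030571 0.03      ]]
0.237 False 26.4583 [0.55699869 0.27146801 0.24056773] [-7.10948416  1.07130647 18.06847294] -1.6300515883034695e-06
0.235 False 27.0083 [0.55703242 0.27122051 0.2386647 ] [-6.9670442  -0.29954422 18.49486905] 0.00018328732887388838
0.233 False 27.5583 [0.55709103 0.27093975 0.23683836] [-6.55891243 -1.08187644 19.15139717] 0.0002052254755725302
0.231 False 28.1083 [0.55706835 0.27090567 0.23614621] [-9.03958025 -1.928146   25.65573017] 0.00020537036382766666
[-9.60704572 -2.245633   25.8642696 ] [0.55706344 0.27090924 0.23614904]
```

The force gradient jumps at z = 0.236 m, so the pedal is at its stop and has been held there for over a second. Now I release it and check.

Run:
```python
from a import *
p=W(0,.232)
manip.move_linear([*p,.30],velocity=.04)
manip.move_linear([*p,.42],velocity=.15)
manip.sleep(1.0)
o=manip.get_obs(); print(o['t'],o['force'])
manip.movep([.40,.45,.42],[180,0,3.6-180])
manip.sleep(.5)
q,d=manip.snapshot("scene"); q2,d2=manip.snapshot("top")
a=cv2.resize(q[150:320,170:400],None,fx=2,fy=2); b=cv2.resize(q2[110:280,110:340],None,fx=2,fy=2)
cv2.imwrite("pics/fin.png",cv2.resize(np.hstack([a,b]),(800,296)))
c=manip.camera_params('top'); P=cloud(c,d2); u=P[195:215,185:235,2]; print('flap z',np.median(u)); 
m=np.zeros(d2.shape,bool); m[175:275,395:460]=1; m&=(P[...,2]>.069)&(P[...,2]<.085); print('ridge',m.sum(),rect(P[m][:,:2]))
print('pad z',np.median(P[212:226,128:145,2]), 'start',np.median(cloud(c,np.load('pics/top.npz')['d'])[212:226,128:145,2]))
```

```text
32.8333 [-0.16772344  0.13407424  0.37260192]
flap z 0.1406142713904865
ridge 542 (array([ 0.47559949, -0.36298175]), 98.99700927734375, 25.235334396362305, -5.649620056152344)
pad z 0.10843050751357314 start 0.10851002680612365
```

View pics/fin.png

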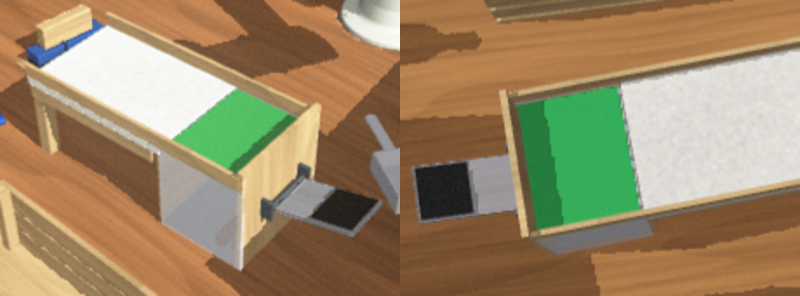

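The flap is closed and empty, the pedal is back up and the scraper is on its mat. A dark stick shows faintly through the clear bin wall at about (228,248).

```bash
python3 -c "
from rig import manip
print(manip.job_done())"
```

```text
the job is handed in; nothing more can be done
None
```

I handed the job in; no verdict came back. The sticks were wiped onto the flap and dropped through it into the bin (only one shows, faintly, through its wall), the scraper is back upright on its mat, the pedal was held at its stop for about a second and is back up, the flap is closed, and I never went near the scoop or clipper.

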